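# Hold the blind end cap hole-up for thread paste

## Robot

A 7-joint arm with a two-finger parallel gripper is mounted at the origin on the work surface. World frame = base frame: x ahead of the robot, y to its left, z up, the work surface at z = 0. Lengths are in mm, angles in rad, forces in N, time in s.
With the tool pointing down it reaches from about 400 to 875 mm from the base axis. Payload 4.4 kg.
Tool frame: the origin (TCP) lies midway between the tips of the shut fingers; the grasp point (between the pads) lies ctrl.grip_depth behind it (ctrl.grip_depth is the distance from the TCP to the grasp point, in mm); z points along the fingers, y is the line along which they close (so a half turn about z gives the same grasp; the last joint's range is limited). The gripper opens to 85 mm and grips with 20 to 120 N. Pads are 22 mm wide; open, the fingers measure 114 mm over their backs; the gripper's body (76 mm by 85 mm) begins 54 mm behind the grasp point. The pads swing forward as they close: fully open they stand 13 mm farther back than shut.
Start: joints at [1.189, 0.628, 0.038, 1.517, -0.027, 0.996, -0.02], TCP at [201.903, -617.862, 231.313] pointing down, gripper open.
Joint ranges: [-3.06, 3.06], [-0.37, 2.12], [-1.25, 1.32], [0.18, 2.47], [-1.1, 4.24], [0.23, 1.98], [-2.94, 2.94]. Speed limits (rad/s): [2.57, 2.57, 3.14, 3.14, 3.14, 3.14, 3.14].

## Interface

Orientations are given as [roll, pitch, yaw] about the fixed x, y, z axes, in that order (R = Rz(yaw) Ry(pitch) Rx(roll)).
In Python, from cell import ctrl gives the robot as it stands.
- The arm moves only by the tool carry_out, never from a script. Its argument "deltas" is one flat list of numbers, 7 for each row, row after row: the turn, a rotation vector about the tool's x, y, z in degrees, then the shift along the tool's x, y, z in m, then the closure, from -1 (fully open) to 1 (shut). In form: [wx, wy, wz, dx, dy, dz, claw, wx, wy, wz, dx, dy, dz, claw, ...]. A call has 1 to 12 rows; each row shifts and turns the commanded pose from where the row before left it, along the tool's axes as they then stand; what a row does not reach is not made up. A row lasts 1/8 s, in which the tool goes at most 62.5 mm and 10.7 degrees, less where a joint would pass 70% of its speed; a pose out of reach is approached as far as the arm can. A call with a gripper value outside its range is refused whole. The fingers move at their own pace and stop on an object; the grip force is fixed at half the most. Time passes only in rows, so rows that do not move let the fingers close. It gives the time, the measured TCP pose, the force, the opening and the grip force at its end, in the units of the state.
- ctrl.read_state(): the state, without advancing time (a new reading comes with each control period).
- ctrl.get_image(name): name is "scene" or "top" or "wrist"; returns the picture (480x640x3 uint8, red, green, blue); there is no depth.
- ctrl.calibration(name): a dict with "mtx" (3x3 intrinsics, pixels), "R" (3x3) and "t" (3): a world point X has camera coordinates R X + t. Camera axes: x right, y down, z forward; pixel columns grow to the right and rows downward; lengths in mm; the calibration is good to about 2 mm. A picture is of the moment at which its call begins: read the wrist's pose just before it. calibration takes no time and is no camera call; for the wrist camera it gives the pose at the moment of the call.
- ctrl.finish_job(): hands the job in; it is judged then, once.
The state is a dict: "clock": time; "qpos": joint angles; "qd": joint speeds; "tau": joint torques, N m; "eef_pos": TCP position; "tool_rot": TCP orientation; "force": force on the tool from outside, world axes, zero at the start; "torque": the same for the moment, N m; "width": finger opening in mm; "gripper_force": force on a finger pad.
Only numpy, scipy, OpenCV 4.12 (cv2) and the standard library are available. Lean on these libraries where they do the work, as an engineer would, in place of code of your own. Each camera call takes 0.05 s, during which the arm holds its last target. There are 200 camera calls.

## Task

Pick up the end cap that lies by itself out on the bench, leaving the spare one beside the vice. Only one of its ends is bored: find out which, by feel if you cannot see it, and turn the cap so that its blind hole faces straight up, ready for me to brush paste into the thread. Your program finishes while holding it in the gripper, quite still, with a good 10 cm of air between it and the bench; leave the other things on the bench where they are.

Things in the scene. Friction and masses are not known exactly. Their poses are not given: they have to be found in the camera images.
- cap_a: Dark iron end cap, octagon 50 mm across flats, 68 mm long, lying on a flat, two flats upright as grips, its length roughly left to right (y, up to 40 degrees off). One end has a round blind hole 38 mm wide, 46 deep; the other is closed, 22 mm thick. Origin on the axis at mid-length (25 mm above the bench). x runs along the length; which end is bored is not told: feel or look.
- cap_b: Same cap again, but not with its hole at the same end of x. One cap lies alone in front of the robot, over 0.4 m from the vice origin: take that. The other is the spare, within 0.25 m of the vice origin. Either can be either. Each weighs 0.44 to 0.66 kg, and its centre of mass lies 7 mm from mid-length towards the closed end.
- vice: Grey bench vice fixed to the left part of the bench with a 38 mm pipe, 300 mm long, held level along x in its jaws; about 180 mm tall, origin on the bench under the jaws.
- level: Blue spirit level 400 x 50 mm, 22 mm high, lying on the far side of the bench; origin at the centre of its underside, x along its length. To be left alone.
- mug: Metal travel mug with a black lid, 88 mm wide, 172 mm tall, standing at the far left; origin at the centre of its foot. To be left alone.
- tape: Roll of paper masking tape lying flat on the right, 110 mm across, 38 mm high; origin at the centre of its underside. To be left alone.

How it is judged (in metres and radians):
At the end, for the whole second after the job is handed in: The cap from the open bench is held by the fingers, bored end up within 0.2 rad of vertical, its middle over 0.12 m above the bench, at rest (under 0.02 m/s, 0.1 rad/s), touching nothing else on the bench; the spare cap still lies beside the vice, moved less than 30 mm (((angle between cap_a's own x axis and vertical below 0.2 rad and height (world z) of cap_a above 0.12 m and linear speed of cap_a below 0.02 m/s and angular speed of cap_a below 0.1 rad/s and contact force between cap_a and the fingers above 2 N and contact force between cap_a and vice below 0.2 N and contact force between cap_a and cap_b below 0.2 N and contact force between cap_a and level below 0.2 N and contact force between cap_a and mug below 0.2 N and contact force between cap_a and tape below 0.2 N and horizontal distance between cap_b and vice below 0.27 m and height (world z) of cap_b below 0.035 m and distance of cap_b from where it was at the start of the episode below 0.03 m) or (angle between cap_b's own x axis and vertical above 2.9416 rad and height (world z) of cap_b above 0.12 m and linear speed of cap_b below 0.02 m/s and angular speed of cap_b below 0.1 rad/s and contact force between cap_b and the fingers above 2 N and contact force between cap_b and vice below 0.2 N and contact force between cap_b and cap_a below 0.2 N and contact force between cap_b and level below 0.2 N and contact force between cap_b and mug below 0.2 N and contact force between cap_b and tape below 0.2 N and horizontal distance between cap_a and vice below 0.27 m and height (world z) of cap_a below 0.035 m and distance of cap_a from where it was at the start of the episode below 0.03 m))); the arm keeps its last pose, push and grip.
It fails at once if the spare cap beside the vice is moved by more than 30 mm ((horizontal distance between cap_a and vice below 0.3 m and distance of cap_a from where it was at the start of the episode between 0.03 and 0.15 m) or (horizontal distance between cap_b and vice below 0.3 m and distance of cap_b from where it was at the start of the episode between 0.03 and 0.15 m)).
It fails at once if the level, the mug or the roll of tape is moved by more than 30 mm, or the mug tips over (distance of any of level, mug, tape from where it was at the start of the episode above 0.03 m or angle between mug's own z axis and vertical above 0.4 rad).
It also fails if it takes over 48 s, if anything falls off the work surface, if the arm or the gripper's body presses on something with over 40 N, if the wrist force passes 120 N, or if a joint passes its speed limit or range.

## Working session

There is one attempt and no reset: what is moved stays moved. The work goes in short steps, Python scripts to look and compute and a tool call to move; the robot and the scene stay as the last step left them, time stands still between calls to the robot, and variables do not carry over. Pictures are saved under pics/ and viewed, at most 10 in all, crops included, and the job is handed in when it is done.

Besides the shell and the picture viewer there is one more tool, called after "Call:" in YAML: its name, and indented under it one key for each argument. carry_out: Moves the arm, as the interface text tells. Its arguments: {"type":"object","properties":{"deltas":{"type":"array"}},"required":["deltas"]}

```bash
mkdir -p pics
python3 - <<'E'
from cell import ctrl
import cv2,numpy as np
s=ctrl.read_state();print({k:np.round(v,3).tolist() for k,v in s.items()},ctrl.grip_depth)
a=ctrl.get_image("scene");b=ctrl.get_image("top")
cv2.imwrite("pics/scene.png",a[:,:,::-1]);cv2.imwrite("pics/top.png",b[:,:,::-1])
for n in("scene","top"):
    c=ctrl.calibration(n);print(n,c["mtx"].tolist(),np.round(-c["R"].T@c["t"],0),np.round(c["R"],2).tolist())
E
```

```text
{'clock': 0.0, 'qpos': [1.189, 0.629, 0.038, 1.518, -0.027, 0.996, -0.02], 'qd': [0.0, -0.0, 0.002, 0.0, -0.0, -0.001, 0.0], 'tau': [0.001, -56.338, 1.226, -19.344, 0.011, 0.01, 0.0], 'eef_pos': [201.695, -617.248, 230.386], 'tool_rot': [-3.14, 0.0, 0.316], 'force': [0.214, 0.171, 0.333], 'torque': [-0.025, 0.013, -0.017], 'gripper_force': 0.0, 'width': 85.267} 18.700000000000003
scene [[475.04404612562297, 0.0, 322.2063824051258], [0.0, 475.04404612562297, 241.65299244958675], [0.0, 0.0, 1.0]] [ 581.  447. 1248.] [[-1.0, 0.05, 0.01], [0.04, 0.95, -0.31], [-0.02, -0.31, -0.95]]
top [[506.75042485935853, 0.0, 318.23255364190794], [0.0, 506.75042485935853, 234.8912061708213], [0.0, 0.0, 1.0]] [ 469.   74. 1570.] [[-0.02, -1.0, 0.01], [-1.0, 0.02, -0.06], [0.06, -0.01, -1.0]]
```

View pics/scene.png

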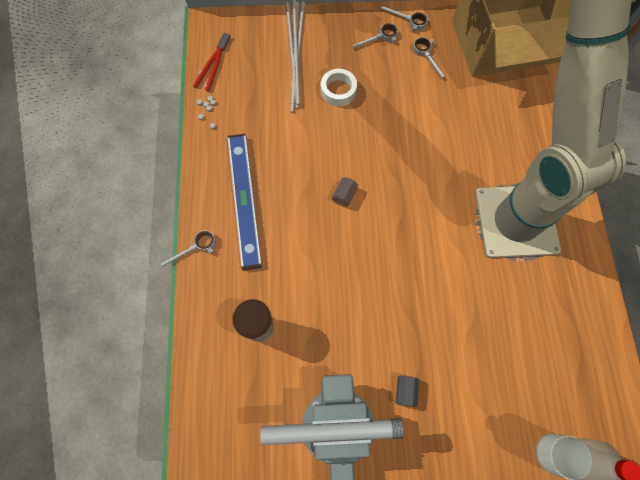

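View pics/top.png

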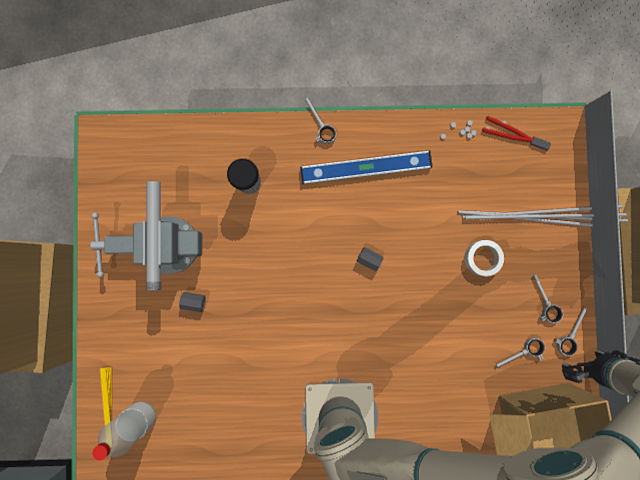

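The lone cap is at about (345,191) in the scene view and (370,259) in the top view. The spare is by the vice, at (407,391) in the scene view and (192,301) in the top view. Next I'll measure the lone cap and enlarge it.

```bash
cat > h.py <<'E'
from cell import ctrl
import cv2,numpy as np
def ray(c,px,z):
    d=c["R"].T@np.linalg.solve(c["mtx"],[px[0],px[1],1.]); o=-c["R"].T@c["t"]
    return o+d*(z-o[2])/d[2]
def capmask(im,box):
    x0,y0,x1,y1=box; hsv=cv2.cvtColor(im,cv2.COLOR_RGB2HSV)
    m=((hsv[:,:,1]<90)&(hsv[:,:,2]<130)).astype(np.uint8)
    z=np.zeros_like(m); z[y0:y1,x0:x1]=m[y0:y1,x0:x1]
    cs=cv2.findContours(z,cv2.RETR_EXTERNAL,cv2.CHAIN_APPROX_NONE)[0]
    return max(cs,key=cv2.contourArea)
E
python3 - <<'E'
from h import *
out=[]
for n,box in(("scene",(315,160,375,225)),("top",(340,230,400,290))):
    im=cv2.imread(f"pics/{n}.png")[:,:,::-1].copy(); c=ctrl.calibration(n)
    k=capmask(im,box); r=cv2.minAreaRect(k)
    print(n,r,cv2.contourArea(k))
    p=cv2.boxPoints(r); print(np.round([ray(c,q,35) for q in p]).tolist(), np.round(ray(c,r[0],30)))
    x0,y0,x1,y1=box; out.append(cv2.resize(im[y0:y1,x0:x1,::-1],(400,400),interpolation=cv2.INTER_CUBIC))
cv2.imwrite("pics/crop.png",cv2.convertScaleAbs(np.hstack(out),alpha=1.6))
E
```

```text
scene ((344.3439025878906, 191.36941528320312), (17.39829444885254, 27.294572830200195), 28.610462188720703) 366.5
[[522.0, -74.0, 35.0], [481.0, -145.0, 35.0], [440.0, -118.0, 35.0], [481.0, -47.0, 35.0]] [481. -98.  30.]
top ((369.7000427246094, 258.60003662109375), (23.25510597229004, 16.54690170288086), 26.56505012512207) 343.5
[[474.0, -56.0, 35.0], [519.0, -79.0, 35.0], [486.0, -142.0, 35.0], [442.0, -118.0, 35.0]] [480. -99.  30.]
```

View pics/crop.png

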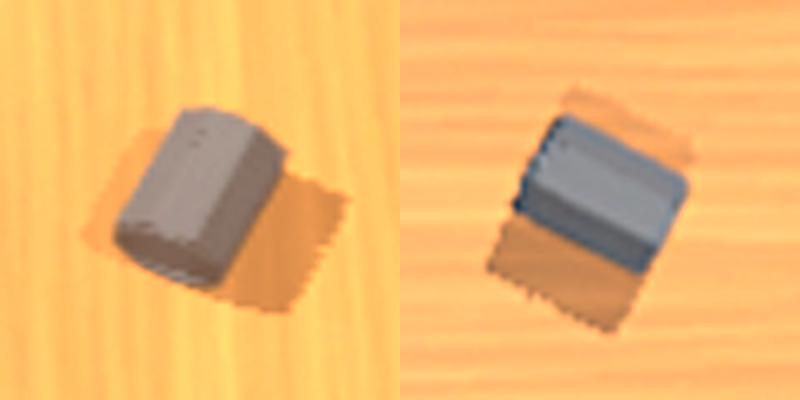

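In the scene view, the end nearer the vice (+y) looks like it has a light rim around a dark face, at crop position (160,265). That suggests it is bored, so I'll check from close by. Both views agree on the position: about (480,-98), with the axis about 61° from x.

Call:
carry_out:
  deltas: [0,0,0,0.0355,-0.034,0,-1,0,0,0,0.0355,-0.034,0,-1,0,0,0,0.0355,-0.034,0,-1,0,0,0,0.0355,-0.034,0,-1,0,0,0,0.0355,-0.034,0,-1,0,0,0,0.0355,-0.034,0,-1,0,0,0,0.0355,-0.034,0,-1,0,0,0,0.0355,-0.034,0,-1,0,0,0,0.0355,-0.034,0,-1,0,0,0,0.0355,-0.034,0,-1,0,0,0,0.0355,-0.034,0,-1,0,0,0,0.0355,-0.034,0,-1]

```text
clock: 1.6
eef_pos: [480.5, -96.3, 231.2]
tool_rot: [-3.142, 0.0, 0.316]
force: [-0.8, -0.8, -0.3]
width: 85.4
gripper_force: 0.0
```

Call:
carry_out:
  deltas: [0,0,-8.7,0,0,0,-1,0,0,-8.7,0,0,0,-1,0,0,-8.7,0,0,0,-1,0,0,-8.7,0,0,0,-1,0,0,-8.7,0,0,0,-1,0,0,0,0,0,0,-1,0,0,0,0,0,0,-1]

```text
clock: 2.48
eef_pos: [480.0, -97.8, 231.2]
tool_rot: [-3.141, 0.0, 1.072]
force: [-0.5, 0.4, -0.7]
width: 85.2
gripper_force: 0.0
```

Run:
```python
from h import *
s=ctrl.read_state();print({k:np.round(s[k],3).tolist() for k in("clock","qpos","eef_pos","tool_rot","force")})
c=ctrl.calibration("wrist");a=ctrl.get_image("wrist");cv2.imwrite("pics/w1.png",a[:,:,::-1])
print(np.round(-c["R"].T@c["t"]),np.round(c["R"],2).tolist(),c["mtx"][0])
```

```text
{'clock': 2.475, 'qpos': [0.305, 0.408, -0.223, 1.949, 0.123, 0.798, -0.484], 'eef_pos': [479.967, -97.844, 231.186], 'tool_rot': [-3.141, 0.0, 1.072], 'force': [-0.513, 0.422, -0.67]}
[517. -31. 374.] [[0.88, -0.48, 0.0], [-0.46, -0.84, 0.3], [-0.14, -0.26, -0.95]] [425.48781656   0.         315.90463124]
```

View pics/w1.png

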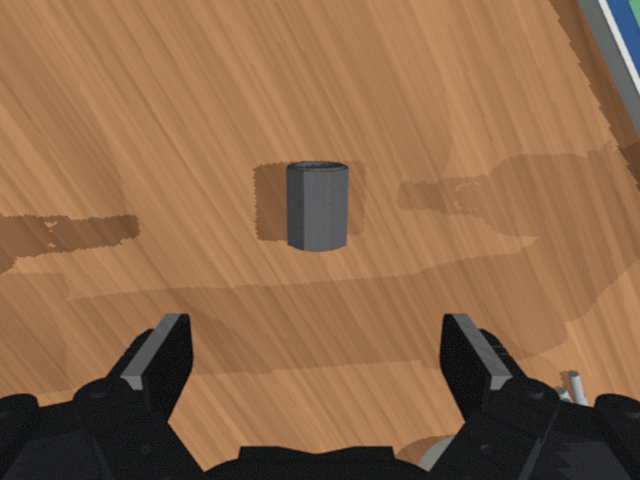

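The cap's far (+u) end at (318,165) shows a rim with a dark ellipse, which looks like a bore. I'll measure its pose from this view, then tilt to look into that end.

Run:
```python
from h import *
c=ctrl.calibration("wrist");im=cv2.imread("pics/w1.png")[:,:,::-1].copy()
g=cv2.GaussianBlur(im,(3,3),0).astype(int)
m=((g[:,:,0]-g[:,:,2])<20).astype(np.uint8);z=np.zeros_like(m);z[140:270,260:375]=m[140:270,260:375]
k=max(cv2.findContours(z,0,1)[0],key=cv2.contourArea)
r=cv2.minAreaRect(k);print(r)
p=cv2.boxPoints(r)
for h in(25,50):print(h,np.round([ray(c,q,h) for q in p],1).tolist())
cv2.imwrite("pics/w1c.png",cv2.convertScaleAbs(cv2.resize(im[145:205,270:370,::-1],(800,480),interpolation=cv2.INTER_CUBIC),alpha=2))
```

```text
((317.0, 206.0), (88.0, 60.0), 90.0)
25 [[474.6, -58.8, 25.0], [517.5, -82.1, 25.0], [482.8, -149.5, 25.0], [437.1, -124.6, 25.0]]
50 [[477.6, -56.8, 50.0], [517.5, -78.4, 50.0], [485.2, -141.0, 50.0], [442.8, -117.9, 50.0]]
```

View pics/w1c.png

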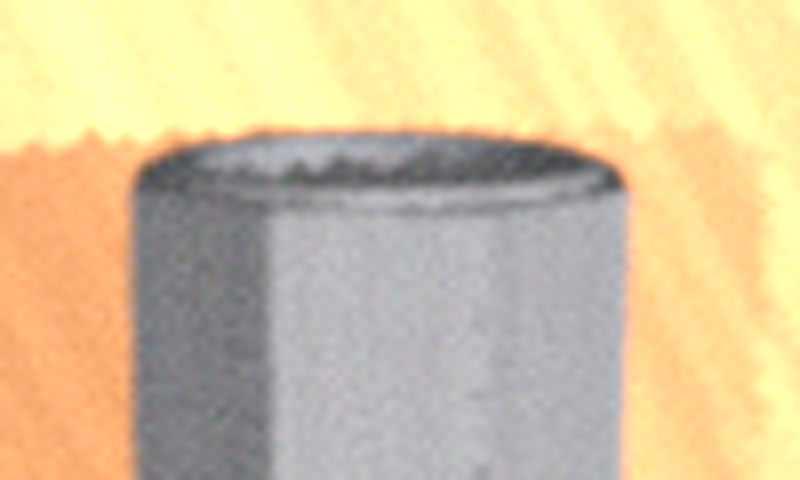

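The bore is clearly visible, so the +u end, the one nearer the vice, is the bored end. The cap centre is about (480,-99), and the axis at 61.5° matches the tool yaw. I'll descend 3 mm towards the closed end to suit the centre of mass.

Call:
carry_out:
  deltas: [0,0,0,-0.0045,0,0.03,-1,0,0,0,0,0,0.03,-1,0,0,0,0,0,0.03,-1,0,0,0,0,0,0.03,-1,0,0,0,0,0,0.03,-1,0,0,0,0,0,0.025,-1,0,0,0,0,0,0.02,-1,0,0,0,0,0,0.015,-1,0,0,0,0,0,0.01,-1,0,0,0,0,0,0.006,-1,0,0,0,0,0,0,-1,0,0,0,0,0,0,-1]

```text
clock: 4.03
eef_pos: [478.3, -101.8, 5.7]
tool_rot: [3.141, -0.0, 1.075]
force: [-0.2, 0.8, 0.6]
width: 85.5
gripper_force: 0.0
```

Call:
carry_out:
  deltas: [0,0,0,0,0,0,1,0,0,0,0,0,0,1,0,0,0,0,0,0,1,0,0,0,0,0,0,1,0,0,0,0,0,0,1,0,0,0,0,0,0,1,0,0,0,0,0,0,1,0,0,0,0,0,0,1]

```text
clock: 5.03
eef_pos: [478.3, -101.8, 5.9]
tool_rot: [3.141, -0.0, 1.075]
force: [-0.9, 0.1, 5.5]
width: 49.2
gripper_force: 62.4
```

It is gripped at 49.2 mm, which matches the 50 mm flats. Lifting.

Call:
carry_out:
  deltas: [0,0,0,0,0,-0.01,1,0,0,0,0,0,-0.02,1,0,0,0,0,0,-0.03,1,0,0,0,0,0,-0.03,1,0,0,0,0,0,-0.03,1,0,0,0,0,0,-0.03,1,0,0,0,0,0,-0.03,1,0,0,0,0,0,-0.03,1,0,0,0,0,0,-0.03,1,0,0,0,0,0,-0.03,1,0,0,0,0,0,-0.03,1,0,0,0,0,0,0,1]

```text
clock: 6.52
eef_pos: [478.6, -101.8, 306.9]
tool_rot: [3.138, -0.001, 1.075]
force: [0.5, 0.1, -5.3]
width: 49.0
gripper_force: 63.7
```

Run:
```python
from h import *
s=ctrl.read_state();print({k:np.round(s[k],3).tolist() for k in("clock","qpos","eef_pos","tool_rot","force","torque","width","gripper_force")})
```

```text
{'clock': 6.525, 'qpos': [0.362, 0.318, -0.28, 1.846, 0.104, 0.988, -0.458], 'eef_pos': [478.613, -101.761, 306.886], 'tool_rot': [3.138, -0.001, 1.075], 'force': [0.469, 0.132, -5.257], 'torque': [-0.027, -0.069, 0.024], 'width': 48.95, 'gripper_force': 63.723}
```

Turning +90° about tool y swings the bored (+u) end upward. I'll do the first 36° and check the joints.

Call:
carry_out:
  deltas: [0,6,0,0,0,0,1,0,6,0,0,0,0,1,0,6,0,0,0,0,1,0,6,0,0,0,0,1,0,6,0,0,0,0,1,0,6,0,0,0,0,1,0,0,0,0,0,0,1]

```text
clock: 7.4
eef_pos: [475.7, -103.7, 302.5]
tool_rot: [-3.134, -0.627, 1.066]
force: [-0.8, -0.0, -5.5]
width: 49.5
gripper_force: 63.7
```

```bash
cat > st.py <<'E'
from h import *
from scipy.spatial.transform import Rotation as Ro
s=ctrl.read_state();print({k:np.round(s[k],3).tolist() for k in("clock","qpos","eef_pos","tool_rot","force","torque","width","gripper_force")})
R=Ro.from_euler("xyz",s["tool_rot"]).as_matrix();print(np.round(R,3).tolist(),"tilt of tool x from up",np.degrees(np.arccos(R[2,0])))
E
python3 st.py
```

```text
{'clock': 7.4, 'qpos': [0.95, 0.407, -0.501, 1.976, -0.576, 0.885, 0.371], 'eef_pos': [475.74, -103.697, 302.495], 'tool_rot': [-3.134, -0.627, 1.066], 'force': [-0.757, -0.009, -5.484], 'torque': [-0.977, 0.524, -0.005], 'width': 49.466, 'gripper_force': 63.654}
[[0.392, 0.877, 0.277], [0.709, -0.48, 0.517], [0.586, -0.006, -0.81]] tilt of tool x from up 54.09411692640234
```

Joint 5 is heading for its lower limit of -1.1. I'll raise the cap and yaw it back towards the radial direction before tilting further.

Call:
carry_out:
  deltas: [-2.9,0,4.0,0.0147,0,-0.0202,1,-2.9,0,4.0,0.0147,0,-0.0202,1,-2.9,0,4.0,0.0147,0,-0.0202,1,-2.9,0,4.0,0.0147,0,-0.0202,1,-2.9,0,4.0,0.0147,0,-0.0202,1,-2.9,0,4.0,0.0147,0,-0.0202,1,-2.9,0,4.0,0.0147,0,-0.0202,1,-2.9,0,4.0,0.0147,0,-0.0202,1,-2.9,0,4.0,0.0147,0,-0.0202,1,-2.9,0,4.0,0.0147,0,-0.0202,1,0,0,0,0,0,0,1,0,0,0,0,0,0,1]

```text
clock: 8.9
eef_pos: [477.2, -100.9, 553.2]
tool_rot: [-3.139, -0.625, 0.214]
force: [0.6, 0.5, -5.0]
width: 49.1
gripper_force: 64.2
```

```bash
python3 st.py
```

```text
{'clock': 8.9, 'qpos': [0.947, -0.12, -0.467, 1.823, -0.53, 0.981, -0.688], 'eef_pos': [477.213, -100.855, 553.239], 'tool_rot': [-3.139, -0.625, 0.214], 'force': [0.615, 0.45, -5.031], 'torque': [-0.232, 1.104, -0.014], 'width': 49.07, 'gripper_force': 64.152}
[[0.793, 0.213, 0.571], [0.172, -0.977, 0.126], [0.585, -0.002, -0.811]] tilt of tool x from up 54.20225618019107
```

Call:
carry_out:
  deltas: [0,0,0,0.0335,0.0064,0.0036,1,0,0,0,0.0335,0.0064,0.0036,1,0,0,0,0.0335,0.0064,0.0036,1,0,0,0,0.0335,0.0064,0.0036,1,0,0,0,0.0335,0.0064,0.0036,1,0,0,0,0.0335,0.0064,0.0036,1,0,6,0,0,0,0,1,0,6,0,0,0,0,1,0,6,0,0,0,0,1,0,6,0,0,0,0,1,0,6,0,0,0,0,1,0,0,0,0,0,0,1]

```text
clock: 10.4
eef_pos: [656.1, -105.4, 651.4]
tool_rot: [-3.126, -1.133, 0.195]
force: [-1.0, -1.9, -5.1]
width: 49.0
gripper_force: 64.3
```

```bash
python3 st.py
```

```text
{'clock': 10.4, 'qpos': [1.303, 0.072, -0.973, 1.776, -1.059, 0.533, -0.276], 'eef_pos': [656.129, -105.406, 651.441], 'tool_rot': [-3.126, -1.133, 0.195], 'force': [-0.971, -1.928, -5.113], 'torque': [-0.385, 1.701, -0.112], 'width': 49.04, 'gripper_force': 64.29}
[[0.416, 0.208, 0.885], [0.082, -0.978, 0.191], [0.906, -0.007, -0.424]] tilt of tool x from up 25.0906199658822
```

Joint 5 is close to its limit because the tool points too far left. I'll yaw further right and go higher.

Call:
carry_out:
  deltas: [-5.4,0,2.5,0.0181,0,-0.0085,1,-5.4,0,2.5,0.0181,0,-0.0085,1,-5.4,0,2.5,0.0181,0,-0.0085,1,-5.4,0,2.5,0.0181,0,-0.0085,1,-5.4,0,2.5,0.0181,0,-0.0085,1,-5.4,0,2.5,0.0181,0,-0.0085,1,0,0,0,0,0,0,1]

```text
clock: 11.28
eef_pos: [656.3, -94.3, 744.7]
tool_rot: [-3.14, -1.11, -0.263]
force: [0.2, 0.4, -4.5]
width: 49.1
gripper_force: 64.3
```

```bash
python3 st.py
```

```text
{'clock': 11.275, 'qpos': [1.365, -0.103, -1.231, 1.589, 0.145, 0.493, -1.842], 'eef_pos': [656.263, -94.34, 744.682], 'tool_rot': [-3.14, -1.11, -0.263], 'force': [0.204, 0.445, -4.5], 'torque': [0.496, 1.63, 0.055], 'width': 49.129, 'gripper_force': 64.318}
[[0.429, -0.258, 0.865], [-0.115, -0.966, -0.231], [0.896, -0.001, -0.445]] tilt of tool x from up 26.404395959731833
```

Call:
carry_out:
  deltas: [0,5,0,0,0,0,1,0,5,0,0,0,0,1,0,5,0,0,0,0,1,0,0,0,0,0,0,1]

```text
clock: 11.78
eef_pos: [649.3, -109.1, 742.3]
tool_rot: [3.123, -1.259, -0.282]
force: [0.4, 0.8, -5.3]
width: 49.0
gripper_force: 64.3
```

```bash
python3 st.py
```

```text
{'clock': 11.775, 'qpos': [1.016, -0.117, -0.915, 1.757, 0.633, 0.269, -2.331], 'eef_pos': [649.257, -109.126, 742.264], 'tool_rot': [3.123, -1.259, -0.282], 'force': [0.391, 0.829, -5.279], 'torque': [0.545, 1.791, 0.035], 'width': 48.966, 'gripper_force': 64.32}
[[0.295, -0.295, 0.909], [-0.085, -0.955, -0.283], [0.952, 0.006, -0.307]] tilt of tool x from up 17.89218930302935
```

Call:
carry_out:
  deltas: [0,0,0,0.026,-0.003,0.0016,1,0,0,0,0.026,-0.003,0.0016,1,0,0,0,0.026,-0.003,0.0016,1,0,0,0,0.026,-0.003,0.0016,1,0,0,0,0.026,-0.003,0.0016,1,0,0,0,0,0,0,1]

```text
clock: 12.52
eef_pos: [699.6, -108.8, 866.7]
tool_rot: [3.133, -1.262, -0.291]
force: [0.1, 0.1, -5.2]
width: 48.7
gripper_force: 64.4
```

```bash
python3 st.py
```

```text
{'clock': 12.525, 'qpos': [0.903, 0.047, -1.002, 1.338, 0.689, 0.645, -2.238], 'eef_pos': [699.62, -108.762, 866.666], 'tool_rot': [3.133, -1.262, -0.291], 'force': [0.146, 0.143, -5.172], 'torque': [0.667, 1.803, 0.009], 'width': 48.735, 'gripper_force': 64.361}
[[0.291, -0.295, 0.91], [-0.087, -0.956, -0.282], [0.953, 0.003, -0.304]] tilt of tool x from up 17.68493979854315
```

Joint 6 now has room. I'll tilt the remaining 17.7° slowly.

Call:
carry_out:
  deltas: [0,4,0,0,0,0,1,0,4,0,0,0,0,1,0,4,0,0,0,0,1,0,3,0,0,0,0,1,0,2.5,0,0,0,0,1,0,0,0,0,0,0,1,0,0,0,0,0,0,1,0,0,0,0,0,0,1]

```text
clock: 13.52
eef_pos: [692.7, -108.4, 879.7]
tool_rot: [2.983, -1.525, -0.139]
force: [0.5, 0.0, -4.4]
width: 49.3
gripper_force: 66.3
```

```bash
python3 st.py
python3 - <<'E'
from h import *
c=ctrl.calibration("scene");s=ctrl.read_state()
a=ctrl.get_image("scene");p=c["mtx"]@(c["R"]@s["eef_pos"]+c["t"]);p=(p[:2]/p[2]).astype(int);print(p)
x0,y0=np.clip(p-[100,75],0,[440,330]);A=a[y0:y0+150,x0:x0+200]
cv2.imwrite("pics/end.png",cv2.convertScaleAbs(cv2.resize(A[:,:,::-1],(800,600),interpolation=cv2.INTER_CUBIC),alpha=1.5))
E
```

```text
{'clock': 13.525, 'qpos': [1.316, -0.074, -1.247, 1.594, 1.301, 0.232, -2.94], 'eef_pos': [692.692, -108.435, 879.698], 'tool_rot': [2.983, -1.525, -0.139], 'force': [0.545, 0.029, -4.375], 'torque': [0.597, 1.82, 0.005], 'width': 49.335, 'gripper_force': 66.327}
[[0.045, -0.293, 0.955], [-0.006, -0.956, -0.293], [0.999, 0.007, -0.045]] tilt of tool x from up 2.618541422652751
[ 191 -129]
```

View pics/end.png

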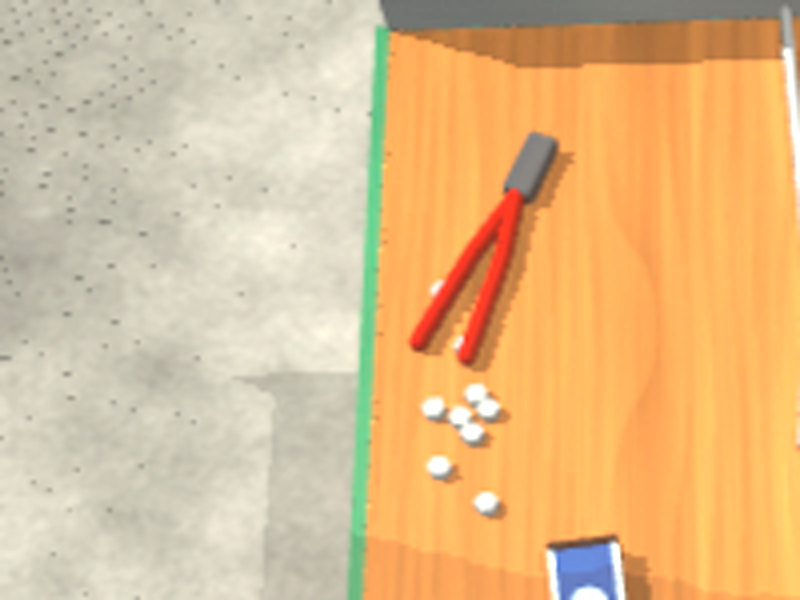

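The scene view misses the cap; it shows only the pliers and the bench edge. The tilt is 2.6°, but joints 3, 6 and 7 are near their limits. I'll ease up and slightly left to get margin, then check with the wrist camera, which looks at the bored end.

Call:
carry_out:
  deltas: [1,0,0,0.01,0,0,1,1,0,0,0.01,0,0,1,1,0,0,0.01,0,0,1,1,0,0,0.01,0,0,1,1,0,0,0.01,0,0,1,0,0,0,0,0,0,1,0,0,0,0,0,0,1,0,0,0,0,0,0,1]

```text
clock: 14.58
eef_pos: [694.8, -110.9, 929.3]
tool_rot: [3.064, -1.525, -0.137]
force: [0.8, -0.1, -5.5]
width: 48.8
gripper_force: 66.3
```

```bash
python3 st.py
python3 - <<'E'
from h import *
a=ctrl.get_image("wrist")
cv2.imwrite("pics/w2.png",a[:,:,::-1])
E
```

```text
{'clock': 14.575, 'qpos': [0.618, -0.038, -0.555, 1.472, 0.697, 0.234, -2.278], 'eef_pos': [694.766, -110.877, 929.328], 'tool_rot': [3.064, -1.525, -0.137], 'force': [0.807, -0.054, -5.475], 'torque': [0.415, 1.897, 0.038], 'width': 48.783, 'gripper_force': 66.295}
[[0.046, -0.212, 0.976], [-0.006, -0.977, -0.212], [0.999, 0.004, -0.046]] tilt of tool x from up 2.638767876104604
```

View pics/w2.png

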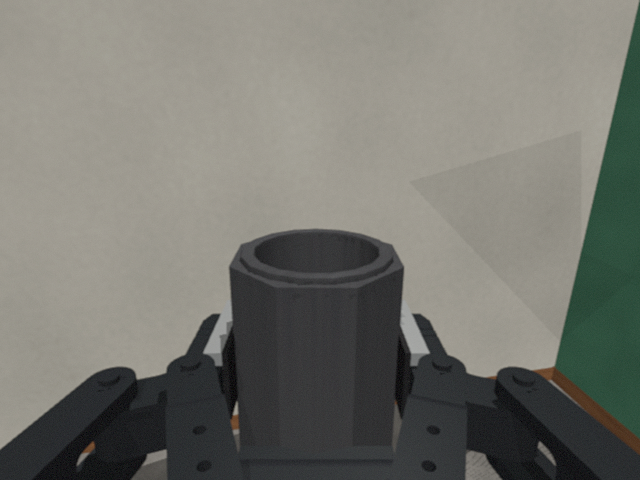

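The picture shows the open bore at (318,255) facing up between the fingers. The rim ellipse is about 140x50 px, so the bore is seen at about 21°, which fits an upright cap with no slip. I'll let it rest briefly, then hand in.

Call:
carry_out:
  deltas: [0,0,0,0,0,0,1,0,0,0,0,0,0,1,0,0,0,0,0,0,1,0,0,0,0,0,0,1,0,0,0,0,0,0,1,0,0,0,0,0,0,1]

```text
clock: 15.38
eef_pos: [694.6, -111.0, 930.3]
tool_rot: [3.067, -1.526, -0.14]
force: [-1.0, 0.2, -4.5]
width: 49.0
gripper_force: 66.3
```

```bash
python3 st.py
python3 - <<'E'
from h import *
qd=np.abs(ctrl.read_state()["qd"]).max();print(qd)
if qd<0.02: print(ctrl.finish_job())
E
```

```text
{'clock': 15.375, 'qpos': [0.616, -0.038, -0.552, 1.471, 0.696, 0.234, -2.277], 'eef_pos': [694.552, -110.953, 930.334], 'tool_rot': [3.067, -1.526, -0.14], 'force': [-0.959, 0.162, -4.542], 'torque': [0.392, 1.955, 0.011], 'width': 48.953, 'gripper_force': 66.296}
[[0.044, -0.212, 0.976], [-0.006, -0.977, -0.212], [0.999, 0.003, -0.045]] tilt of tool x from up 2.5604401310825597
0.001085651436463228
the job is handed in; nothing more can be done
None
```

The lone cap is held still about 0.93 m above the bench with its bored end up, about 2.6° off vertical; I never moved near the spare or the other items, and the job was handed in at about 15.4 s of the 48 s allowed (no verdict was returned).

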